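Tally one cell on the cell counter

TASK

Log one cell on the white cell counter: with the fingertips, gently press the large round key well down and let it come up again, then press the long bar key in front of the others well down to bank the count, let it come up too and take the hand away. Leave the square keys and the timer beside the counter unpressed, and do not pick up, shift or knock over anything that stands about.

Things in the scene. Friction and masses are not known exactly. Their poses are not given: they have to be found in the camera images.
- counter: cell counter: off-white case, 210 mm deep (x) by 300 wide (y), fixed. Origin: centre of its underside on the bench; x to its rear, y to its left, z up. Deck 45 mm high; a display hood at the rear (x 63 to 103 mm) is 71 high. Six black count keys at x -18 or 38, y -86, -30 or 26 mm, order changing: one large round, five small square; a long bar key in front, x -78, y -30
- key_round_top (a point): centre of the top of the round key: a black disc 38 mm across, on the counter's deck. At rest its top is 14 mm above the deck, 59 mm above the bench; the point moves with the key
- key_round (a joint): how far the round key is pressed down, m: 0 up, 0.008 fully down; counts from 0.004. Springs back up by itself; starts to give at about 1.4 N, fully down at about 4.6 N
- key_bar_top (a point): centre of the top of the long bar key: black, 26 mm deep by 130 mm wide (along the counter's y). At rest its top is 59 mm above the bench; it may be pressed anywhere along its length; the point moves with the key
- key_bar (a joint): how far the bar key is pressed down, m: 0 up, 0.008 fully down; counts from 0.004. Springs back up by itself; starts to give at about 1.4 N, fully down at about 4.6 N
- key_sq1 (a joint): how far one of the five square keys (26 x 26 mm) is pressed down, m: 0 up, 0.008 fully down; leave alone
- key_sq2 (a joint): how far one of the five square keys (26 x 26 mm) is pressed down, m: 0 up, 0.008 fully down; leave alone
- key_sq3 (a joint): how far one of the five square keys (26 x 26 mm) is pressed down, m: 0 up, 0.008 fully down; leave alone
- key_sq4 (a joint): how far one of the five square keys (26 x 26 mm) is pressed down, m: 0 up, 0.008 fully down; leave alone
- key_sq5 (a joint): how far one of the five square keys (26 x 26 mm) is pressed down, m: 0 up, 0.008 fully down; leave alone
- timer: grey bench timer, 75 x 62 x 18 mm high, fixed on the bench right of the counter; origin centre of its underside; leave alone
- timer_button (a joint): how far the timer's own small round button (20 mm across) is pressed, m: 0 up, 0.004 fully down; leave alone
- slide_box: white plastic slide box, 104 x 84 x 35 mm high, lying right of the counter; loose; origin at the centre of its underside; leave alone
- slip_box: small white cover-glass box, 55 x 55 x 25 mm, lying on the slide box; loose; origin at the centre of its underside; leave alone
- jar: amber jar with white cap, 60 mm across, 85 mm high, left of the counter; loose; origin at the centre of its underside; leave alone
- tally_clicker: round steel hand tally, 48 mm across, 38 mm high, left of the counter; loose; origin at the centre of its underside; leave alone
- oil: small amber oil bottle, 28 mm across, 45 mm high, standing on the left end of the counter's deck; loose; origin at the centre of its underside; leave alone
- spray: green bottle, 60 mm across, 160 mm high, behind and right of the counter; loose; origin at the centre of its underside; leave alone
- tube_rack: orange wire tube rack with capped tubes, 80 x 180 mm, 99 mm high with its tubes, behind the counter; loose; origin at the centre of its underside; leave alone

How it is judged:
On the way, in this order (a step that is already met when the one before it is completed fails the run):
1. the fingers press the round key at least 4 mm down (value of joint key_round above 0.004 m and contact force between the fingers and key_round above 0.3 N), for 0.05 s.
2. the round key has come up again (value of joint key_round below 0.0015 m), for 0.05 s.
3. the fingers press the bar key at least 4 mm down (value of joint key_bar above 0.004 m and contact force between the fingers and key_bar above 0.3 N), for 0.05 s.
At the end, for the whole second after the job is handed in: the round key, then the bar key, have each been pressed and every key and the timer's button is up again (within 1.5 mm); all loose things stand within 15 mm of where they began, upright within 0.3 rad and at rest (value of joint each of key_round, key_bar, timer_button, key_sq1, key_sq2, key_sq3, key_sq4, key_sq5 below 0.0015 m and distance of each of slide_box, slip_box, jar, tally_clicker, oil, spray, tube_rack from where it was at the start of the episode below 0.015 m and angle between each of slide_box, slip_box, jar, tally_clicker, oil, spray, tube_rack's own z axis and vertical below 0.3 rad and linear speed of each of slide_box, slip_box, jar, tally_clicker, oil, spray, tube_rack below 0.02 m/s); the robot touches nothing.
It fails at once if a square key or the timer's button is pressed (more than 2.5 mm) (value of joint any of key_sq1, key_sq2, key_sq3, key_sq4, key_sq5, timer_button above 0.0025 m).
It fails at once if the round key and the bar key are pressed at the same time (value of joint each of key_round, key_bar above 0.0025 m).
It fails at once if the counter or one of its keys is pushed with more than 25 N (contact force between any of counter, key_round, key_bar and the fingers above 25 N or contact force between any of counter, key_round, key_bar and the arm above 25 N).
It fails at once if a thing standing about is shifted or lifted by more than 15 mm (distance of any of slide_box, slip_box, jar, tally_clicker, oil, spray, tube_rack from where it was at the start of the episode above 0.015 m).
It fails at once if a thing standing about is tipped by more than 0.3 rad (angle between any of slide_box, slip_box, jar, tally_clicker, oil, spray, tube_rack's own z axis and vertical above 0.3 rad).
It also fails if it takes over 35 s, if anything falls off the work surface, if the arm or the gripper's body presses on something with over 40 N, if the wrist force passes 120 N, or if a joint passes its speed limit or range.

ROBOT

A 6-joint arm with a two-finger parallel gripper is mounted at the origin on the work surface. World frame = base frame: x ahead of the robot, y to its left, z up, the work surface at z = 0. Lengths are in m, angles in rad, forces in N, time in s.
With the tool pointing down it reaches from about 0.3 to 0.85 m from the base axis. Payload 4.2 kg.
Tool frame: the origin (TCP) lies on the centre line of the jaws, within the pads' length; the fingertips stand 17 mm ahead of it and the grasp point (between the pads) lies 2 mm behind it; z points along the fingers, y is the line along which they close (so a half turn about z gives the same grasp; the last joint's range is limited). The gripper opens to 91 mm and grips with 3 to 60 N. Pads are 32 mm wide; open, the fingers measure 118 mm over their backs; the gripper's body (76 mm by 178 mm) begins 60 mm behind the grasp point.
Start: joints at [1.277, 0.32, 1.565, -0, 1.257, -0.02], TCP at [0.155, 0.554, 0.231] pointing down, gripper open.
Joint ranges: [-3.11, 3.11], [-0.84, 2.01], [0.21, 2.61], [-1.34, 4.49], [0.05, 2.63], [-2.56, 2.56]. Speed limits (rad/s): [2.57, 2.57, 3.14, 3.14, 3.14, 3.14].

INTERFACE

Orientations are given as [roll, pitch, yaw] about the fixed x, y, z axes, in that order (R = Rz(yaw) Ry(pitch) Rx(roll)).
In Python, from workcell import robot, capture gives the robot as it stands.
- The arm moves only by the shell command python3 -m pendant 'ROWS' [FORCE]. ROWS is JSON, a list of rows, each a list of 3 entries, a list of its own where there are three numbers: the opening, from -1 (shut) to 1 (fully open), then the shift along the tool's x, y, z each as a share of 0.2 m, from -1 to 1, then the turn, a rotation vector about the tool's x, y, z each as a share of 120 degrees, from -1 to 1. In form: [[grip, [tx, ty, tz], [rx, ry, rz]], ...]. A call has 1 to 12 rows; each row shifts and turns the commanded pose from where the row before left it, along the tool's axes as they then stand; what a row does not reach is not made up. A row lasts 1/12 s, in which the tool goes at most 41.7 mm and 7.16 degrees, less where a joint would pass 70% of its speed; a pose out of reach is approached as far as the arm can. A call with a number of a shift or a turn outside -1 to 1 is refused whole. A call with a gripper value outside its range is refused whole. The fingers move at their own pace and stop on an object; FORCE is the grip in N (left out, the last holds). Time passes only in rows, so rows that do not move let the fingers close. It gives the time, the measured TCP pose, the force, the opening and the grip force at its end, in the units of the state.
- robot.get_state(): the state, without advancing time (a new reading comes with each control period).
- capture(name): name is "scene" or "top" or "wrist"; returns a dict with "image" (420x560x3 uint8, blue, green, red), "range_z" (420x560 float32, m along the optical axis (not along the pixel's ray), 0 where there is no reading), "vfov" (degrees; the focal length in pixels is half the picture's height over the tangent of half this angle, whatever the lens; pixels are square), "cx", "cy" (the principal point, pixels), "xyz" and "attitude" of the camera in the world; the wrist camera has in their place "tool_from_camera" (4x4, takes a point from camera to tool coordinates, whose origin is the TCP and whose axes are the flange's). Camera axes: x right, y down, z forward; pixel columns grow to the right and rows downward; lengths in m; the calibration is good to about 2 mm. A picture is of the moment at which its call begins: read the wrist's pose just before it.
- robot.close_job(): hands the job in; it is judged then, once.
The state is a dict: "clock": time; "joint_positions": joint angles; "joint_velocities": joint speeds; "tau": joint torques, N m; "ee_pos": TCP position; "eef_rot": TCP orientation; "force": force on the tool from outside, world axes, zero at the start; "ft_torque": the same for the moment, N m; "finger_gap": finger opening in m; "finger_force": force on a finger pad.
Only numpy, scipy, OpenCV 4.12 (cv2) and the standard library are available. Lean on these libraries where they do the work, as an engineer would, in place of code of your own. Each camera call takes 0.05 s, during which the arm holds its last target. There are 200 camera calls.

## Working session

There is one attempt and no reset: what is moved stays moved. The work goes in short steps, Python scripts to look and compute and a shell command to move; the robot and the scene stay as the last step left them, time stands still between calls to the robot, and variables do not carry over. Pictures are saved under pics/ and viewed, at most 10 in all, crops included, and the job is handed in when it is done.

```bash
ls; mkdir -p pics; python3 - <<'E'
from workcell import robot, capture
import cv2,pickle
d={}
for n in ["top","scene"]:
    c=capture(n); d[n]=c; cv2.imwrite(f"pics/{n}0.png",c["image"])
    print(n,c["vfov"],c["cx"],c["cy"],c["xyz"],c["attitude"])
pickle.dump(d,open("d.pkl","wb"))
s=robot.get_state(); print(s)
E
```

```text
pics
top 57.6809443722057 276.92309528001 209.57675879562294 [0.50728629 0.01227842 1.04321521] [-3.08084461  0.03782085 -1.55320048]
scene 53.8452451416568 276.98920925497987 209.04066721960595 [ 0.97449688 -0.27203907  0.67623756] [-2.46286702 -0.0056272   0.94895255]
{'clock': 0.1, 'joint_positions': array([ 1.27701021e+00,  3.20230290e-01,  1.56554221e+00, -3.66441297e-05,
        1.25740168e+00, -2.00256645e-02]), 'joint_velocities': array([ 0.00203187, -0.00098498, -0.00310825,  0.00072035,  0.00069551,
        0.00069887]), 'tau': array([ 1.31756249e-03, -4.13329947e+01, -2.32510006e+01,  7.27992808e-02,
        4.21389216e-02, -6.83925646e-05]), 'ee_pos': array([0.15535567, 0.55317789, 0.23020876]), 'eef_rot': array([-3.14001074e+00,  3.16536573e-06,  2.86784353e+00]), 'force': array([ 0.06088324, -0.60138323, -0.6582351 ]), 'ft_torque': array([-0.04094784,  0.06178962,  0.06118766]), 'finger_force': 0.0, 'finger_gap': 0.09143073484699218}
```

View pics/top0.png

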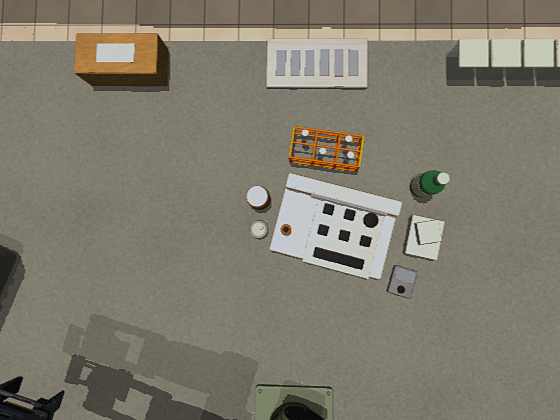

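View pics/scene0.png

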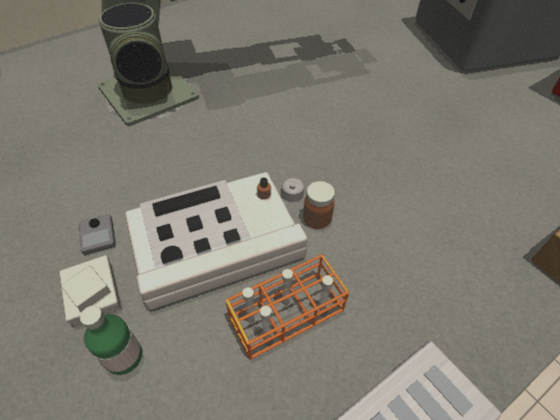

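The top view shows the round key at about (371,220), the bar at (338,258), and square keys next to the round one. In the scene view the round key is at (172,254) and the bar at (187,201). Next I triangulate both.

```bash
cat > h.py <<'E'
import numpy as np,cv2
from scipy.spatial.transform import Rotation as R
def ray(c,p,Rw=None,o=None):
    f=210/np.tan(np.radians(c["vfov"])/2)
    d=np.array([(p[0]-c["cx"])/f,(p[1]-c["cy"])/f,1])
    if Rw is None: Rw=R.from_euler("xyz",c["attitude"]).as_matrix(); o=np.array(c["xyz"])
    return o,Rw@d
def plane(o,d,z): return o+d*(z-o[2])/d[2]
def tri(a,b):
    (o1,d1),(o2,d2)=a,b
    t=np.linalg.lstsq(np.c_[d1,-d2],o2-o1,rcond=None)[0]
    p,q=o1+t[0]*d1,o2+t[1]*d2
    return (p+q)/2,np.linalg.norm(p-q)
def blobs(img,box,thr=60,amin=40):
    x0,y0,x1,y1=box
    m=(img.max(2)[y0:y1,x0:x1]<thr).astype(np.uint8)
    n,l,s,c=cv2.connectedComponentsWithStats(m)
    return [(c[i]+[x0,y0],s[i,4],cv2.minAreaRect(np.argwhere(l==i)[:,::-1].astype(np.float32))) for i in range(1,n) if s[i,4]>=amin]
E
python3 - <<'E'
import pickle
from h import *
d=pickle.load(open("d.pkl","rb")); T,S=d["top"],d["scene"]
for n,c,box in [("top",T,(305,195,395,275)),("scene",S,(140,180,250,270))]:
    print(n)
    for p,a,r in blobs(c["image"],box):
        o,dd=ray(c,p); rz=c["range_z"][int(p[1]),int(p[0])]
        print(p.round(1),a,np.round(r[1],1),round(r[2]),"plane",plane(o,dd,.059).round(4),"range",(o+dd*rz).round(4))
E
```

```text
top
[328.3 208.9] 96 [ 9.5 10. ] 16 plane [ 0.5704 -0.0818  0.059 ] range [ 0.5702 -0.0816  0.0616]
[349.2 214.4] 99 [ 9.5 10.2] 14 plane [ 0.5569 -0.1354  0.059 ] range [ 0.5571 -0.136   0.0551]
[370.4 219.7] 163 [14. 13.] 90 plane [ 0.5442 -0.1893  0.059 ] range [ 0.5441 -0.1889  0.0613]
[322.8 229.8] 92 [9.2 9.7] 14 plane [ 0.5164 -0.0682  0.059 ] range [ 0.5164 -0.0683  0.0578]
[343.9 235.4] 96 [9.7 9.7] 14 plane [ 0.5029 -0.1221  0.059 ] range [ 0.5029 -0.1223  0.0577]
[365.1 240.9] 98 [9.7 9.9] 14 plane [ 0.49  -0.176  0.059] range [ 0.4899 -0.1763  0.0576]
[338.3 257.9] 510 [50.5 10.2] 15 plane [ 0.4454 -0.1084  0.059 ] range [ 0.4454 -0.1084  0.0585]
scene
[185.5 200.6] 808 [12.5 66. ] 74 plane [ 0.4516 -0.1121  0.059 ] range [ 0.4497 -0.1115  0.0567]
[222.6 214.6] 161 [12.6 13. ] 72 plane [ 0.5232 -0.0712  0.059 ] range [ 0.5232 -0.0712  0.059 ]
[193.9 223.1] 164 [12.6 13. ] 72 plane [ 0.5096 -0.1251  0.059 ] range [ 0.5093 -0.125   0.0586]
[164.5 232. ] 175 [13.3 13.2] 73 plane [ 0.4965 -0.1787  0.059 ] range [ 0.496  -0.1786  0.0584]
[231.  235.6] 143 [10.8 13.6] 72 plane [ 0.5739 -0.0838  0.059 ] range [ 0.5736 -0.0836  0.0585]
[201.4 244.8] 144 [10.8 13.3] 72 plane [ 0.5605 -0.1375  0.059 ] range [ 0.5596 -0.1371  0.0576]
[170.7 253.8] 248 [13.6 20.2] 72 plane [ 0.5459 -0.1908  0.059 ] range [ 0.5438 -0.1904  0.0561]
```

The measurements agree: 56 mm pitch, 59 mm top height, counter yaw about -13.7°. I'll use a tool yaw of about 1.332 with the fingers shut, so the hand stays clear of the hood and the spray bottle.

```bash
python3 -m pendant '[[-1,[0,0,0],[0,0,0.0564]],[-1,[0,0,0],[0,0,0.0564]],[-1,[0,0,0],[0,0,0.0564]],[-1,[0,0,0],[0,0,0.0564]],[-1,[0,0,0],[0,0,0.0564]],[-1,[0,0,0],[0,0,0.0564]],[-1,[0,0,0],[0,0,0.0564]],[-1,[0,0,0],[0,0,0.0564]],[-1,[0,0,0],[0,0,0.0564]],[-1,[0,0,0],[0,0,0.0564]],[-1,[0,0,0],[0,0,0.0564]],[-1,[0,0,0],[0,0,0.0564]]]' 5
python3 -m pendant '[[-1,[0,0,0],[0,0,0.0564]],[-1,[-0.13,0.11,0],[0,0,0]],[-1,[-0.13,0.11,0],[0,0,0]],[-1,[-0.13,0.11,0],[0,0,0]],[-1,[-0.13,0.11,0],[0,0,0]],[-1,[-0.13,0.11,0],[0,0,0]],[-1,[-0.13,0.11,0],[0,0,0]],[-1,[-0.13,0.11,0],[0,0,0]],[-1,[-0.13,0.11,0],[0,0,0]],[-1,[-0.13,0.11,0],[0,0,0]],[-1,[-0.13,0.11,0],[0,0,0]],[-1,[-0.13,0.11,0],[0,0,0]]]'
```

```text
clock: 1.1
ee_pos: [0.1554, 0.5533, 0.2304]
eef_rot: [-3.141, 0.001, 1.444]
force: [-0.4, -0.4, 0.3]
finger_gap: 0.0141
finger_force: 0.0
clock: 2.1
ee_pos: [0.3231, 0.2168, 0.2308]
eef_rot: [-3.141, 0.0, 1.333]
force: [-0.6, 0.0, 0.1]
finger_gap: 0.0004
finger_force: 0.0
```

```bash
python3 -m pendant '[[-1,[-0.13,0.11,0],[0,0,0]],[-1,[-0.13,0.11,0],[0,0,0]],[-1,[-0.13,0.11,0],[0,0,0]],[-1,[-0.13,0.11,0],[0,0,0]],[-1,[-0.13,0.11,0],[0,0,0]],[-1,[-0.13,0.11,0],[0,0,0]],[-1,[-0.13,0.11,0],[0,0,0]],[-1,[-0.13,0.11,0],[0,0,0]],[-1,[-0.13,0.11,0],[0,0,0]],[-1,[-0.13,0.11,0],[0,0,0]],[-1,[-0.13,0.1,0],[0,0,0]],[-1,[0,0,0],[0,0,0]]]'
cat > w.py <<'E'
import sys,pickle
from workcell import robot,capture
from h import *
s=robot.get_state(); c=capture("wrist"); pickle.dump((s,c),open("w.pkl","wb"))
cv2.imwrite("pics/"+sys.argv[1],c["image"])
M=np.eye(4); M[:3,:3]=R.from_euler("xyz",s["eef_rot"]).as_matrix(); M[:3,3]=s["ee_pos"]
W=M@np.array(c["tool_from_camera"]); print(np.round(s["ee_pos"],4),np.round(s["eef_rot"],4),"cam",W[:3,3].round(3))
for p,a,r in blobs(c["image"],(0,0,560,420),60,300):
    o,d=ray(c,p,W[:3,:3],W[:3,3]); rz=c["range_z"][int(p[1]),int(p[0])]
    print(p.round(1),a,np.round(r[1],1),round(r[2]),"plane",plane(o,d,.059).round(4),"range",(o+d*rz).round(4))
E
python3 w.py wrist1.png
```

```text
clock: 3.1
ee_pos: [0.4908, -0.1207, 0.2303]
eef_rot: [3.14, 0.002, 1.328]
force: [0.1, -0.1, 0.6]
finger_gap: 0.0005
finger_force: 0.0
[ 0.4908 -0.1207  0.2303] [3.1398e+00 2.1000e-03 1.3281e+00] cam [ 0.507 -0.055  0.384]
[289.6 142. ] 597 [24. 24.] 90 plane [ 0.5163 -0.0683  0.059 ] range [ 0.5163 -0.0683  0.0576]
[344.1 141.9] 653 [24. 26.] 90 plane [ 0.5695 -0.0814  0.059 ] range [ 0.5694 -0.0814  0.0593]
[270.  332.8] 79000 [285. 559.] 90 plane [ 0.4433 -0.2756  0.059 ] range [ 0.495  -0.0954  0.3239]
[289.5 195.1] 592 [24. 23.] 90 plane [ 0.5036 -0.1212  0.059 ] range [ 0.5036 -0.121   0.06  ]
[341.4 195. ] 627 [24. 25.] 90 plane [ 0.5563 -0.1341  0.059 ] range [ 0.5564 -0.1341  0.0588]
```

View pics/wrist1.png

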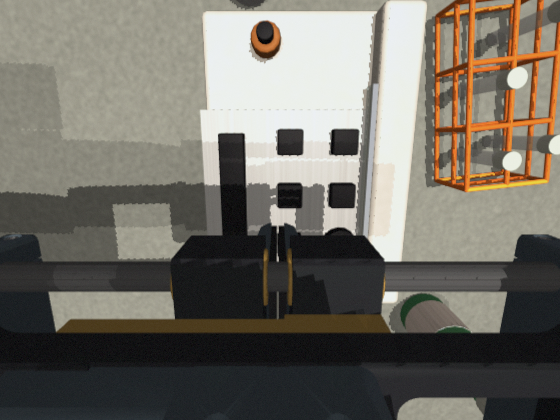

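The wrist view shows four square keys at (290,142), (344,142), (290,195) and (341,195), with the edge of the round key at (340,232). They match the top-view grid within about 1 mm. I'll check the clearance to the spray bottle and compute the shifts.

```bash
python3 - <<'E'
import pickle
from h import *
d=pickle.load(open("d.pkl","rb")); T=d["top"]; s,_=pickle.load(open("w.pkl","rb"))
Rt=R.from_euler("xyz",s["eef_rot"]).as_matrix()
rd=np.array([.5437,-.1885,.2303]); bar=np.array([.446,-.1085,.2303])
print("to round",Rt.T@(rd-s["ee_pos"])/.2,"round->bar",Rt.T@(bar-rd)/.2)
for p in [(442,178),(430,184),(418,186),(428,225)]:
    o,dd=ray(T,p); P=o+dd*T["range_z"][p[1],p[0]]; print(p,P.round(3),"from round, tool axes",(Rt.T@(P-rd)).round(3))
E
```

```text
to round [-0.26529454  0.33814237  0.00120492] round->bar [ 0.27088505 -0.57030782 -0.00159088]
(442, 178) [ 0.639 -0.331  0.161] from round, tool axes [-0.115  0.126  0.07 ]
(430, 184) [ 0.63  -0.319  0.117] from round, tool axes [-0.106  0.115  0.114]
(418, 186) [ 0.63  -0.304  0.077] from round, tool axes [-0.091  0.112  0.154]
(428, 225) [ 0.533 -0.333  0.062] from round, tool axes [-0.143  0.024  0.168]
```

Clearance to the spray is about 45 mm. Moving over the round key and down to about 5 mm above it.

```bash
python3 -m pendant '[[-1,[-0.066,0.085,0],[0,0,0]],[-1,[-0.066,0.085,0],[0,0,0]],[-1,[-0.066,0.085,0],[0,0,0]],[-1,[-0.067,0.083,0],[0,0,0]],[-1,[0,0,0.12],[0,0,0]],[-1,[0,0,0.12],[0,0,0]],[-1,[0,0,0.12],[0,0,0]],[-1,[0,0,0.12],[0,0,0]],[-1,[0,0,0.12],[0,0,0]],[-1,[0,0,0.1],[0,0,0]],[-1,[0,0,0.04],[0,0,0]],[-1,[0,0,0],[0,0,0]]]'
python3 - <<'E'
from workcell import capture
import cv2
for n in ["top","scene"]: 
    c=capture(n); im=c["image"][150:290,270:470] if n=="top" else c["image"][160:310,80:280]
    cv2.imwrite(f"pics/{n}1.png",cv2.resize(im,None,fx=3,fy=3))
E
```

```text
clock: 4.15
ee_pos: [0.5401, -0.1821, 0.081]
eef_rot: [-3.136, -0.001, 1.333]
force: [0.2, -0.9, -0.1]
finger_gap: 0.0001
finger_force: 0.0
```

View pics/scene1.png

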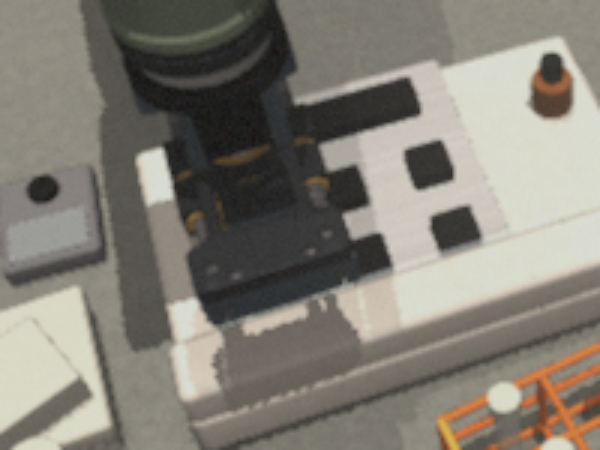

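The hand covers the round key in this view and is clear of the hood and the other keys. Small xy correction, then a gentle press.

```bash
python3 -m pendant '[[-1,[-0.022,0.015,0],[0,0,0]],[-1,[0,0,0],[0,0,0]],[-1,[0,0,0.012],[0,0,0]],[-1,[0,0,0.012],[0,0,0]],[-1,[0,0,0.01],[0,0,0]],[-1,[0,0,0.008],[0,0,0]],[-1,[0,0,0],[0,0,0]],[-1,[0,0,0],[0,0,0]]]'
```

```text
clock: 4.92
ee_pos: [0.5437, -0.1886, 0.0746]
eef_rot: [3.142, 0.0, 1.332]
force: [-0.7, -0.4, 1.7]
finger_gap: 0.0004
finger_force: 1.0
```

```bash
python3 -m pendant '[[-1,[0,0,0.01],[0,0,0]],[-1,[0,0,0.01],[0,0,0]],[-1,[0,0,0.006],[0,0,0]],[-1,[0,0,0],[0,0,0]],[-1,[0,0,0],[0,0,0]]]'
```

```text
clock: 5.33
ee_pos: [0.5438, -0.1886, 0.0695]
eef_rot: [3.141, 0.0, 1.332]
force: [-1.2, -0.2, 3.6]
finger_gap: 0.0006
finger_force: 2.1
```

```bash
python3 -m pendant '[[-1,[0,0,0.006],[0,0,0]],[-1,[0,0,0],[0,0,0]],[-1,[0,0,0],[0,0,0]]]'; python3 -m pendant '[[-1,[0,0,-0.03],[0,0,0]],[-1,[0,0,-0.06],[0,0,0]],[-1,[0,0,-0.1],[0,0,0]],[-1,[0,0,-0.1],[0,0,0]],[-1,[0,0,0],[0,0,0]],[-1,[0,0,0],[0,0,0]]]'
```

```text
clock: 5.58
ee_pos: [0.5437, -0.1886, 0.0683]
eef_rot: [3.141, 0.0, 1.332]
force: [-1.3, -1.1, 4.9]
finger_gap: 0.0005
finger_force: 2.5
clock: 6.08
ee_pos: [0.5441, -0.1886, 0.1266]
eef_rot: [3.14, -0.0, 1.332]
force: [0.1, 0.2, 0.0]
finger_gap: 0.0004
finger_force: 0.0
```

The round key reached about 4.9 N, which is fully down, and has been released. Now over to the bar.

```bash
python3 -m pendant '[[-1,[0.045,-0.095,0],[0,0,0]],[-1,[0.045,-0.095,0],[0,0,0]],[-1,[0.045,-0.095,0],[0,0,0]],[-1,[0.045,-0.095,0],[0,0,0]],[-1,[0.045,-0.095,0],[0,0,0]],[-1,[0.046,-0.095,0],[0,0,0]],[-1,[0,0,0],[0,0,0]],[-1,[0,0,0],[0,0,0]]]'
python3 - <<'E'
from workcell import capture
import cv2
im=capture("wrist")["image"]; cv2.imwrite("pics/wrist2.png",im)
E
```

```text
clock: 6.75
ee_pos: [0.4447, -0.1084, 0.1252]
eef_rot: [-3.14, -0.0, 1.333]
force: [-0.1, 0.1, 1.0]
finger_gap: 0.0004
finger_force: 0.0
```

View pics/wrist2.png

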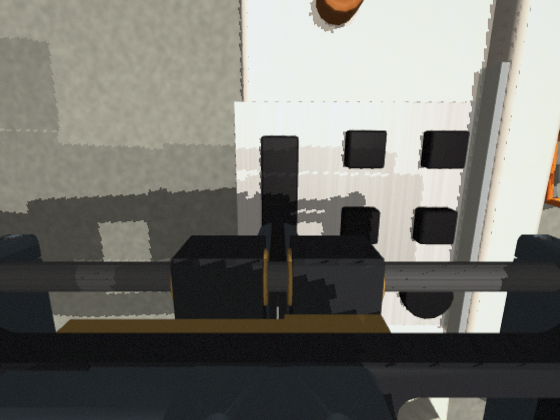

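The bar (columns 261–299) lies centred under the fingers (about column 279), and the round key is up. Pressing the bar.

```bash
python3 -m pendant '[[-1,[0,0,0.08],[0,0,0]],[-1,[0,0,0.08],[0,0,0]],[-1,[0,0,0.05],[0,0,0]],[-1,[0,0,0.02],[0,0,0]],[-1,[0,0,0.012],[0,0,0]],[-1,[0,0,0.012],[0,0,0]],[-1,[0,0,0.012],[0,0,0]],[-1,[0,0,0.01],[0,0,0]],[-1,[0,0,0],[0,0,0]],[-1,[0,0,0],[0,0,0]]]'
```

```text
clock: 7.63
ee_pos: [0.4463, -0.1094, 0.0715]
eef_rot: [3.14, 0.0, 1.332]
force: [0.1, -2.2, 3.7]
finger_gap: 0.0004
finger_force: 1.7
```

```bash
python3 -m pendant '[[-1,[0,0,0.008],[0,0,0]],[-1,[0,0,0.006],[0,0,0]],[-1,[0,0,0],[0,0,0]],[-1,[0,0,0],[0,0,0]]]'; python3 -m pendant '[[-1,[0,0,-0.03],[0,0,0]],[-1,[0,0,-0.06],[0,0,0]],[-1,[0,0,-0.12],[0,0,0]],[-1,[0,0,-0.12],[0,0,0]],[-1,[0,0,-0.12],[0,0,0]],[-1,[0,0,-0.12],[0,0,0]],[-1,[0,0,-0.12],[0,0,0]],[-1,[0,0,-0.06],[0,0,0]],[-1,[0,0,0],[0,0,0]],[-1,[0,0,0],[0,0,0]]]'
python3 w.py wrist3.png
python3 - <<'E'
from workcell import capture
import cv2
cv2.imwrite("pics/scene3.png",capture("scene")["image"])
E
```

```text
clock: 7.97
ee_pos: [0.4463, -0.1093, 0.0684]
eef_rot: [3.14, 0.0, 1.332]
force: [0.0, -2.7, 4.9]
finger_gap: 0.0005
finger_force: 2.3
clock: 8.8
ee_pos: [0.4453, -0.1084, 0.218]
eef_rot: [-3.141, -0.001, 1.332]
force: [-0.1, 0.1, -0.0]
finger_gap: 0.0007
finger_force: 0.0
[ 0.4453 -0.1084  0.218 ] [-3.1411e+00 -9.0000e-04  1.3322e+00] cam [ 0.461 -0.043  0.372]
[322.4  30.3] 335 [17.  22.8] 27 plane [0.5206 0.0333 0.059 ] range [0.5143 0.0251 0.0926]
[338.5 144.4] 700 [25. 27.] 90 plane [ 0.5155 -0.0682  0.059 ] range [ 0.5156 -0.0683  0.0585]
[394.9 144.4] 750 [25. 30.] 90 plane [ 0.5685 -0.0812  0.059 ] range [ 0.5686 -0.0812  0.0587]
[272.9 332.5] 79559 [283. 559.] 90 plane [ 0.4039 -0.2547  0.059 ] range [ 0.4503 -0.083   0.3124]
[335.7 199.4] 675 [25. 26.] 90 plane [ 0.5023 -0.1211  0.059 ] range [ 0.5021 -0.1208  0.0602]
[389.9 199.5] 705 [25. 28.] 90 plane [ 0.5554 -0.1341  0.059 ] range [ 0.5553 -0.134   0.0594]
```

View pics/scene3.png

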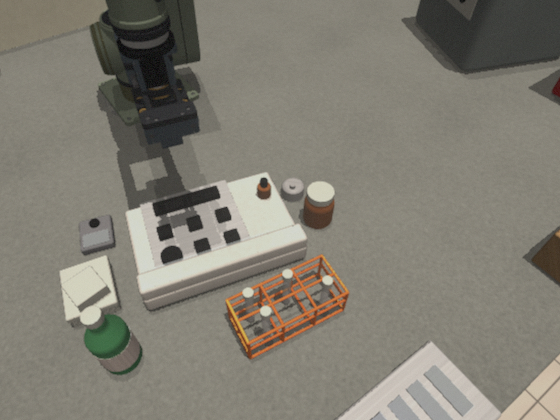

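The keys are up again (round at (172,254), bar at (187,201)), nothing has shifted, and the hand is clear above the bench. Handing in.

```bash
python3 -c "from workcell import robot; print(robot.close_job())"
```

```text
the job is handed in; nothing more can be done
None
```

I pressed the round key, then the bar key, each to about 4.9 N (fully down) and released; the last picture shows the keys up, nothing moved and the hand clear, and the job is handed in at about 9 s (no verdict was returned).

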